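# Register both ends of a reagent cassette on the chip reader

## Robot

A 6-joint arm with a two-finger parallel gripper is mounted at the origin on the work surface. World frame = base frame: x ahead of the robot, y to its left, z up, the work surface at z = 0. Lengths are in m, angles in rad, forces in N, time in s.
With the tool pointing down it reaches from about 0.3 to 0.875 m from the base axis. Payload 6.4 kg.
Tool frame: the origin (TCP) lies at the very end of the fingers, on their centre line; the grasp point (between the pads) lies 19 mm behind it; z points along the fingers, y is the line along which they close (so a half turn about z gives the same grasp; the last joint's range is limited). The gripper opens to 85 mm and grips with 20 to 120 N. Pads are 22 mm wide; open, the fingers measure 114 mm over their backs; the gripper's body (76 mm by 85 mm) begins 54 mm behind the grasp point. The pads swing forward as they close: fully open they stand 13 mm farther back than shut.
Start: joints at [1.056, 0.181, 1.607, -0, 1.354, -0.206], TCP at [0.175, 0.548, 0.231] pointing down, gripper open.
Joint ranges: [-2.99, 2.99], [-0.89, 2.07], [0.3, 2.58], [-1.14, 4.28], [0, 2.63], [-3.12, 3.12]. Speed limits (rad/s): [2.57, 2.57, 3.01, 3.14, 3.14, 3.14].

## Interface

Orientations are given as a unit quaternion [w, x, y, z].
In Python, from bench import ctrl, camera, calibration, order, outline_of gives the robot as it stands.
- The arm moves only by the tool move_arm, never from a script. Its argument "series" is a list that holds one entry, the list of rows, each a list of 5 numbers: the opening, from 0 (shut) to 1 (fully open), then the shift along the tool's x, y, z in mm, then the turn about the tool's z in rad. A call has exactly 10 rows; each row is the pose to reach, as a shift and turn from the pose commanded when the call began, along the tool's axes at that moment; what a row does not reach only later rows make up. A row lasts 1/12 s, in which the tool goes at most 41.7 mm and 7.16 degrees, less where a joint would pass 70% of its speed; a pose out of reach is approached as far as the arm can. A call with a gripper value outside its range is refused whole. The fingers move at their own pace and stop on an object; the grip force is fixed at half the most. Time passes only in rows, so rows that repeat a pose let the fingers close, or fill a call up. It gives the time, the measured TCP pose, the force, the opening and the grip force at its end, in the units of the state.
- ctrl.get_obs(): the state, without advancing time (a new reading comes with each control period).
- camera(name): name is "side" or "top" or "wrist"; returns (picture, depth): 420x560x3 uint8, blue, green, red; 420x560 float32, m along the optical axis (not along the pixel's ray), 0 where there is no reading.
- calibration(name): a dict with "intrinsics" (3x3 intrinsics, pixels), "k1" (the pictures are not rectified: a ray, as slopes to the right and down, at radius r is drawn at 1 + k1 r^2 times it, then the intrinsics apply), "rvec" (rotation vector, rad) and "tvec" (3), from world to camera coordinates, as OpenCV has them. Camera axes: x right, y down, z forward; pixel columns grow to the right and rows downward; lengths in m; the calibration is good to about 2 mm. A picture is of the moment at which its call begins: read the wrist's pose just before it. calibration takes no time and is no camera call; for the wrist camera it gives the pose at the moment of the call.
- order.hand_in(): hands the job in; it is judged then, once.
Trained networks look in the newest picture that a camera, given by its name, has taken for a name from the list of things; names that differ only in an ending like _2 or _b are one class to them, and where a whole thing is asked for, a point or a joint stands for the part that bears it (a point fixed in the world has none). Each returns a list of dicts, best first, with "conf" (0 to 1); they miss things now and then, are a little off and sometimes report something else, mostly with a low value. They report only what shows in the picture. A call takes as long as a camera call. They do not tell look-alikes from the thing itself.
- outline_of(target, camera): "region" (420x560 bool, what is visible of it) and "bbox" ([centre column, centre row, width, height] in pixels, round what is visible of it).
The state is a dict: "time_s": time; "q": joint angles; "dq": joint speeds; "joint_efforts": joint torques, N m; "eef_pos": TCP position; "eef_rot": TCP orientation; "wrist_force": force on the tool from outside, world axes, zero at the start; "torque": the same for the moment, N m; "opening": opening from 0.0 (shut) to 1.0 (fully open); "grasp_force": force on a finger pad.
Only numpy, scipy, OpenCV 4.12 (cv2) and the standard library are available. Lean on these libraries where they do the work, as an engineer would, in place of code of your own. Each camera call takes 0.05 s, during which the arm holds its last target. There are 200 camera calls.

## Task

Register the two-compartment reagent cassette on the chip reader: press the end with the large cap squarely against the reader so that both sprung pins are pushed fully in and hold it there for a moment, then turn the cassette round and do the same with the end with the small cap. Finally set it down upright, inside the shallow cream tray, and let go. Keep the cassette upright throughout, do not drop it, and leave everything else on the bench where it is.

Things in the scene. Friction and masses are not known exactly. Their poses are not given: they have to be found in the camera images.
- cassette: The reagent cassette: an ivory upright block 120 mm long (x), 44 mm wide (y), 64 mm tall, 0.2 to 0.4 kg, loose on the bench. Two grey round screw caps on top, 16 mm tall (80 mm overall): large, 36 mm diameter, at x = +36 mm; small, 20 mm diameter, at x = -38 mm. Grasp it across the width, between the caps. Origin: centre of its underside; z up; x towards the large-cap end.
- end_large (a point): Centre of the cassette's end face by the large cap, 60 mm along +x from the cassette's middle, 32 mm above its underside; axes as the cassette's. Two brass contact pads, 16 mm wide, 24 mm tall, lie 12 mm either side of it.
- end_small (a point): Centre of the end face by the small cap, 60 mm along -x from the cassette's middle, 32 mm above its underside; axes as the cassette's. The same two pads.
- reader: The chip reader, fixed: a beige box 120 mm wide (y), 90 mm deep (x), 70 mm tall, dark display on top. Two brass sprung pins stand out of its front face, which looks roughly towards the robot. Origin: on the bench under the middle of the front face; x points horizontally from the front face into the housing (the direction in which to press), z up.
- reader_face (a point): Middle of the reader's front face, 32 mm above the bench; axes as the reader's. The pins, 8 mm wide, 12 mm tall, lie 12 mm to its +y and -y sides and stand 8 mm out (to -x). For a pass the cassette's end stands right before this point, sideways within 8 mm and lifted at most 10 mm off the bench, so that pads meet pins.
- pin_left (a joint): Travel of the pin at the reader's +y side, m: 0 standing out by 8 mm, 0.008 pushed in flush with the front face. Its spring pushes back with 0.6 N at 0 and 3 N at 0.008; counts as fully in beyond 0.006.
- pin_right (a joint): The same for the pin at the reader's -y side.
- tray: The shallow cream tray, fixed to the bench: open box 190 mm (x) by 120 mm (y) by 20 mm tall, walls and floor 4 mm thick. Origin: centre of its underside. (A deeper 50 mm tray at the far edge of the bench is another thing.)
- tray_in (a point): Centre of the tray's inner floor, 4 mm above the bench; axes as the tray's. The inside measures 182 mm (x) by 112 mm (y).
- amber_bottle: Bystander, not to be moved: closed amber bottle, 52 mm diameter, 110 mm tall. Origin: centre of its underside.
- beaker: Bystander, not to be moved: clear open plastic beaker, 64 mm diameter, 80 mm tall. Origin: centre of its underside.
- tip_box: Bystander, not to be moved: closed grey pipette-tip box, 85 x 120 x 50 mm. Origin: centre of its underside.
- cap_a: Bystander, not to be moved: loose white tube cap, 26 mm diameter, 19 mm tall. Origin: centre of its underside.
- cap_b: Bystander, not to be moved: loose white tube cap, 26 mm diameter, 19 mm tall. Origin: centre of its underside.
- cap_c: Bystander, not to be moved: loose white tube cap, 26 mm diameter, 19 mm tall. Origin: centre of its underside.
- marker: Bystander, not to be moved: marker pen lying down, 130 mm long, 11 mm thick. Origin: centre of its length, on the bench.
There are look-alikes about, which are no part of the job. What is shaped like the cassette but green or red is not meant. What is shaped like the reader but blue is not meant.

How it is judged:
On the way, in this order (a step that is already met when the one before it is completed fails the run):
1. the large-cap end pushes both reader pins fully in, cassette square to the reader (value of joint each of pin_left, pin_right above 0.006 m and x of end_large in the frame of reader_face between -0.004 and 0.004 m and y of end_large in the frame of reader_face between -0.008 and 0.008 m and z of end_large in the frame of reader_face between -0.012 and 0.012 m and angle between the x axis of cassette and the x axis of reader, either way round below 0.12 rad), for 0.3 s.
2. the cassette is turned round and the small-cap end pushes both reader pins fully in, cassette square to the reader (value of joint each of pin_left, pin_right above 0.006 m and x of end_small in the frame of reader_face between -0.004 and 0.004 m and y of end_small in the frame of reader_face between -0.008 and 0.008 m and z of end_small in the frame of reader_face between -0.012 and 0.012 m and angle between the x axis of cassette and the x axis of reader, either way round below 0.12 rad), for 0.3 s.
At the end, for the whole second after the job is handed in: The cassette stands upright (within 0.1 rad) and at rest on the floor of the shallow tray (underside within 5 mm of it), both its end faces inside the tray's walls, released, and both reader pins stand out again (within 2 mm) (x of end_large in the frame of tray_in between -0.091 and 0.091 m and y of end_large in the frame of tray_in between -0.056 and 0.056 m and x of end_small in the frame of tray_in between -0.091 and 0.091 m and y of end_small in the frame of tray_in between -0.056 and 0.056 m and z of cassette in the frame of tray_in between -0.005 and 0.005 m and angle between cassette's own z axis and vertical below 0.1 rad and linear speed of cassette below 0.02 m/s and angular speed of cassette below 0.1 rad/s and value of joint each of pin_left, pin_right below 0.002 m); the robot touches nothing.
It fails at once if the cassette is tilted by more than 0.5 rad (angle between cassette's own z axis and vertical above 0.5 rad).
It fails at once if the cassette is dropped (falls faster than 0.7 m/s out of the fingers, as from some 25 mm) (linear speed of cassette above 0.7 m/s and contact force between the fingers and cassette below 0.1 N).
It fails at once if a bystander is moved by more than 30 mm (distance of any of amber_bottle, beaker, tip_box, cap_a, cap_b, cap_c, marker from where it was at the start of the episode above 0.03 m).
It also fails if it takes over 67 s, if anything falls off the work surface, if the arm or the gripper's body presses on something with over 40 N, if the wrist force passes 120 N, or if a joint passes its speed limit or range.

## Working session

There is one attempt and no reset: what is moved stays moved. The work goes in short steps, Python scripts to look and compute and a tool call to move; the robot and the scene stay as the last step left them, time stands still between calls to the robot, and variables do not carry over. Pictures are saved under pics/ and viewed, at most 10 in all, crops included, and the job is handed in when it is done.

Besides the shell and the picture viewer there is one more tool, called as a command line: name --argument value ..., lists and objects as JSON in quotes. move_arm: Moves the arm, as the interface text tells. Its arguments: {"type":"object","properties":{"series":{"type":"array","items":{"type":"array","items":{"type":"array","items":{"type":"number"}}}}},"required":["series"]}

```bash
mkdir -p pics; ls; python3 - <<'E'
from bench import ctrl,camera,calibration
import cv2,numpy as np
o=ctrl.get_obs();print(o['time_s'],o['eef_pos'],o['eef_rot'],o['opening'])
for n in('top','side'):
    p,d=camera(n);cv2.imwrite(f'pics/{n}0.png',p);np.save(f'{n}0.npy',d);c=calibration(n);print(n,c)
E
```

```text
pics
0.0 [0.17445216 0.54731913 0.23038558] [-3.01998615e-04  1.53757508e-01  9.88108222e-01 -8.24064880e-04] 0.9994648765869549
top {'intrinsics': array([[472.17720182,   0.        , 278.63846035],
       [  0.        , 472.17720182, 211.06299887],
       [  0.        ,   0.        ,   1.        ]]), 'k1': -0.05085443953745779, 'rvec': array([ 2.14286972, -2.10299659,  0.20492201]), 'tvec': array([-3.18263381e-04,  5.07611014e-01,  1.24233795e+00])}
side {'intrinsics': array([[503.66916836,   0.        , 277.51304   ],
       [  0.        , 503.66916836, 206.29461032],
       [  0.        ,   0.        ,   1.        ]]), 'k1': -0.03223787444975912, 'rvec': array([ 2.17323669, -0.39467958,  0.20456199]), 'tvec': array([-0.48147476,  0.15286243,  1.1482339 ])}
```

View pics/top0.png

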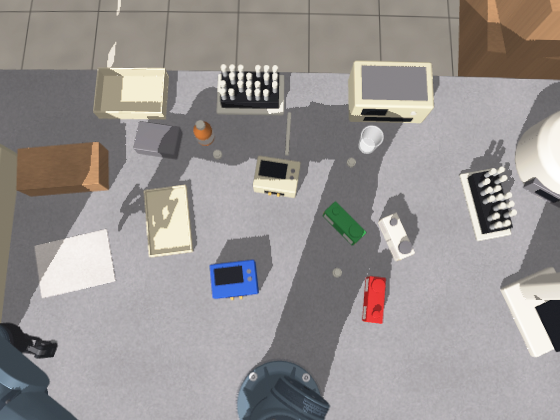

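View pics/side0.png

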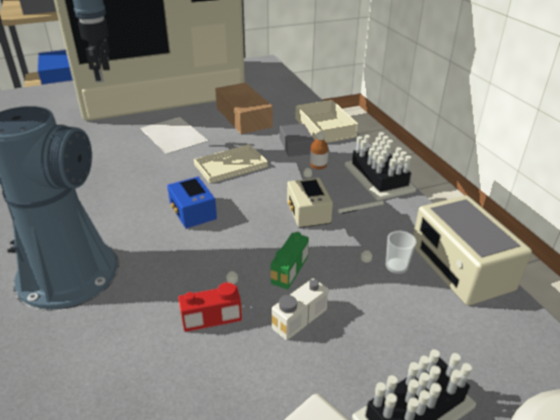

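Top view: ivory cassette at about (395,236), its larger cap towards (404,246). Beige reader at (277,175), shallow tray at (168,220). The green (344,222), red (375,298) and blue (233,280) shapes are decoys.

```bash
cat > h.py <<'E'
import numpy as np,cv2
from bench import ctrl,camera,calibration,outline_of
def cloud(n,d,c=None):
    c=c or calibration(n);h,w=d.shape
    u,v=np.meshgrid(np.arange(w),np.arange(h))
    D=np.array([c['k1'],0,0,0,0])
    r=cv2.undistortPoints(np.stack([u,v],-1).reshape(-1,1,2).astype(float),c['intrinsics'],D).reshape(h,w,2)
    P=np.concatenate([r,np.ones((h,w,1))],-1)*d[...,None]
    R=cv2.Rodrigues(c['rvec'])[0]
    W=(P-c['tvec'])@R
    W[d<=0]=np.nan
    return W
def rect(xy):
    (c,s,a)=cv2.minAreaRect(xy.astype(np.float32)*1000)
    return np.round(c,1),np.round(s,1),round(a,1)
def show(W,n,box,z0,z1):
    x0,y0,x1,y1=box
    w=W[y0:y1,x0:x1].reshape(-1,3);w=w[(w[:,2]>z0)&(w[:,2]<z1)]
    print(n,len(w),rect(w[:,:2]),'med',np.round(np.median(w,0)*1000,1));return w
E
python3 - <<'E'
from h import *
d=np.load('top0.npy');W=cloud('top',d)
print('bench z',np.nanmedian(W[250:350,100:200,2]))
show(W,'cass',(372,205,420,266),.055,.07)
w=show(W,'caps',(372,205,420,266),.073,.09)
show(W,'reader',(250,150,303,200),.06,.08)
show(W,'readerall',(250,150,303,202),.01,.08)
show(W,'tray',(138,178,198,262),.012,.03)
for n,b in dict(amber=(190,115,215,146),beaker=(350,120,390,160),tip=(130,118,184,160),capa=(210,147,226,162),capb=(343,154,360,170),capc=(328,264,346,282),green=(320,198,370,248),red=(355,270,392,328),blue=(205,258,262,305)).items(): show(W,n,b,.01,.2)
np.set_printoptions(precision=3,suppress=True)
E
```

```text
bench z -2.3055714431427025e-05
cass 530 (array([ 444.7, -313.5]), array([117.9,  46.2]), 23.5) med [ 451.  -309.3   63.7]
caps 193 (array([ 440.4, -312.1]), array([97.2, 36.3]), 29.4) med [ 416.5 -323.2   79.1]
reader 1405 (array([606.3,  17.5]), array([120.1,  91. ]), 82.5) med [604.2  17.8  69.6]
readerall 1596 (array([625.2,  15. ]), array([119.8, 144.7]), 82.1) med [598.8  17.8  69.2]
tray 399 (array([482.5, 320.1]), array([189.1, 119.4]), 8.7) med [482.3 325.1  18.5]
amber 395 (array([727.9, 226.6]), array([48.7, 51.9]), 22.3) med [720.1 222.7  74. ]
beaker 525 (array([ 729.3, -250.6]), array([113.6, 123.7]), 88.9) med [ 732.3 -247.3   48.7]
tip 1423 (array([725.7, 357. ]), array([121.8, 115.6]), 81.4) med [707.3 355.5  48.8]
capa 50 (array([676.5, 189.6]), array([19.3, 23.8]), 8.7) med [676.8 189.5  17.1]
capb 55 (array([ 661.9, -195.8]), array([24.1, 23.3]), 76.4) med [ 661.4 -195.4   16.3]
capc 64 (array([ 347.4, -153.8]), array([23.1, 25.5]), 27.2) med [ 346.8 -153.9   15.8]
green 873 (array([ 478.2, -169.2]), array([120. ,  46.5]), 45.0) med [ 475.5 -167.4   63.5]
red 939 (array([ 274.6, -250. ]), array([ 46.5, 121.2]), 85.0) med [ 274.8 -243.8   63.8]
blue 1620 (array([318.6, 125.1]), array([ 98.2, 120.6]), 7.4) med [320.1 124.7  70. ]
```

move_arm --series '[[[1, -24, -34, 0, 0.12], [1, -48, -68, 0, 0.24], [1, -72, -102, 0, 0.36], [1, -96, -136, 0, 0.48], [1, -120, -170, 0, 0.6], [1, -144, -204, 0, 0.72], [1, -168, -238, 0, 0.84], [1, -192, -272, 0, 0.96], [1, -216, -306, 0, 1.08], [1, -240, -340, 0, 1.2]]]'

```text
time_s: 0.93
eef_pos: [0.2998, 0.1493, 0.2312]
eef_rot: [0.0, 0.687, 0.727, 0.0]
wrist_force: [1.5, 0.5, 0.4]
opening: 0.998
grasp_force: 0.0
```

```bash
cat >> h.py <<'E'
def go(x,y,z,yaw):
    "shift in tool axes (mm) and turn to reach TCP x,y,z mm and tool-x yaw deg"
    from scipy.spatial.transform import Rotation as R
    o=ctrl.get_obs();q=np.array(o['eef_rot']);p=np.array(o['eef_pos'])*1000
    M=R.from_quat(q[[1,2,3,0]]).as_matrix()
    s=M.T@(np.array([x,y,z])-p);cur=np.degrees(np.arctan2(M[1,0],M[0,0]))
    t=-np.radians((yaw-cur+180)%360-180)
    print('t',round(o['time_s'],2),'p',p.round(1),'yaw',cur.round(2),'q6',np.round(o['q'][5],2),'F',np.round(o['wrist_force'],1),'op',round(o['opening'],3),'grip',round(o['grasp_force'],1))
    print('shift',s.round(1),'turn',t.round(3))
E
python3 -c "
from h import *
go(448,-312,230,23.5)"
```

```text
t 0.93 p [299.8 149.3 231.2] yaw 93.27 q6 0.05 F [1.5 0.5 0.4] op 0.998 grip 0.0
shift [-469.   121.7    1.3] turn 1.218
```

move_arm --series '[[[1, -39, 10, 0, 0.11], [1, -78, 20, 0, 0.22], [1, -117, 30, 0, 0.33], [1, -156, 40, 0, 0.44], [1, -195, 50, 0, 0.55], [1, -234, 60, 0, 0.66], [1, -273, 71, 0, 0.77], [1, -312, 81, 0, 0.88], [1, -351, 91, 0, 0.99], [1, -390, 101, 0, 1.1]]]'

```text
time_s: 1.77
eef_pos: [0.425, -0.2341, 0.2308]
eef_rot: [-0.0, 0.966, 0.26, -0.0]
wrist_force: [0.3, 0.4, 0.5]
opening: 1.001
grasp_force: 0.0
```

```bash
python3 - <<'E'
from h import *
go(448,-312,230,23.5)
c=calibration('wrist');p,d=camera('wrist');cv2.imwrite('pics/w1.png',p);np.save('w1.npy',d)
W=cloud('wrist',d,c)
print(np.nanmedian(W[...,2]))
w=W.reshape(-1,3);w=w[(np.hypot(w[:,0]-.446,w[:,1]+.313)<.09)]
for lo,hi in((.058,.068),(.074,.09)):
    k=w[(w[:,2]>lo)&(w[:,2]<hi)];print(len(k),rect(k[:,:2]) if len(k) else '')
E
```

```text
t 1.77 p [ 425.  -234.1  230.8] yaw 30.17 q6 0.3 F [0.3 0.4 0.5] op 1.001 grip 0.0
shift [-19.2  78.9   0.8] turn 0.116
-0.00014297711391729337
3347 (array([ 434.1, -286.6]), array([119.7, 103.8]), 23.6)
1273 (array([ 441.4, -311.5]), array([100.7,  35.4]), 28.8)
```

move_arm --series '[[[1, -7, 26, 0, 0.04], [1, -13, 53, 0, 0.08], [1, -19, 79, 0, 0.116], [1, -19, 79, 20, 0.116], [1, -19, 79, 60, 0.116], [1, -19, 79, 100, 0.116], [1, -19, 79, 140, 0.116], [1, -19, 79, 175, 0.116], [1, -19, 79, 197, 0.116], [1, -19, 79, 207, 0.116]]]'

```text
time_s: 2.65
eef_pos: [0.4464, -0.3072, 0.0201]
eef_rot: [-0.003, 0.978, 0.207, -0.002]
wrist_force: [-1.3, 0.0, -0.0]
opening: 1.0
grasp_force: 0.0
```

move_arm --series '[[[1, 0, 0, 0, 0], [0, 0, 0, 0, 0], [0, 0, 0, 0, 0], [0, 0, 0, 0, 0], [0, 0, 0, 0, 0], [0, 0, 0, 0, 0], [0, 0, 0, 0, 0], [0, 0, 0, 0, 0], [0, 0, 0, 0, 0], [0, 0, 0, 0, 0]]]'

```text
time_s: 3.48
eef_pos: [0.4501, -0.311, 0.0265]
eef_rot: [0.002, 0.978, 0.207, 0.001]
wrist_force: [0.0, -0.4, 8.4]
opening: 0.508
grasp_force: 61.1
```

```bash
python3 - <<'E'
from h import *
go(448,-312,200,23.5)
p,d=camera('side');cv2.imwrite('pics/s1.png',cv2.resize(p[180:380,180:440],None,fx=3,fy=3))
E
```

```text
t 3.48 p [ 450.1 -311.    26.5] yaw 23.88 q6 0.33 F [ 0.  -0.4  8.4] op 0.508 grip 61.1
shift [  -2.1    0.7 -173.5] turn 0.007
```

move_arm --series '[[[0, 0, 0, -15, 0], [0, 0, 0, -40, 0], [0, 0, 0, -70, 0], [0, 0, 0, -100, 0], [0, 0, 0, -125, -0.1], [0, 0, 10, -140, -0.2], [0, 0, -10, -150, -0.3], [0, 0, -40, -150, -0.4], [0, 0, -75, -150, -0.5], [0, 0, -110, -150, -0.6]]]'

```text
time_s: 4.37
eef_pos: [0.4033, -0.208, 0.1743]
eef_rot: [-0.0, 0.873, 0.489, 0.0]
wrist_force: [0.2, 0.9, -3.2]
opening: 0.506
grasp_force: 62.9
```

```bash
python3 - <<'E'
from h import *
go(440,39,176,172.5)
E
```

```text
t 4.37 p [ 403.3 -208.   174.3] yaw 58.49 q6 -0.19 F [ 0.2  0.9 -3.2] op 0.506 grip 62.9
shift [229.7 -97.8  -1.6] turn -1.99
```

move_arm --series '[[[0, 12, -5, 0, -0.1], [0, 24, -10, 0, -0.2], [0, 36, -15, 0, -0.3], [0, 48, -20, 0, -0.4], [0, 60, -25, 0, -0.5], [0, 72, -30, 0, -0.6], [0, 84, -36, 0, -0.7], [0, 96, -41, 0, -0.8], [0, 108, -46, 0, -0.9], [0, 120, -51, 0, -1.0]]]'

```text
time_s: 5.2
eef_pos: [0.4236, -0.0794, 0.1743]
eef_rot: [-0.0, 0.531, 0.847, 0.0]
wrist_force: [-0.8, 1.1, -3.7]
opening: 0.508
grasp_force: 63.2
```

```bash
python3 - <<'E'
from h import *
go(436,39,176,172.5)
E
```

```text
t 5.2 p [423.6 -79.4 174.3] yaw 115.84 q6 -0.91 F [-0.8  1.1 -3.7] op 0.508 grip 63.2
shift [101.2  62.7  -1.7] turn -0.989
```

move_arm --series '[[[0, 12, 7, 0, -0.12], [0, 24, 15, 0, -0.24], [0, 36, 22, 5, -0.36], [0, 48, 30, 10, -0.48], [0, 60, 37, 20, -0.6], [0, 72, 45, 30, -0.72], [0, 84, 52, 40, -0.84], [0, 95, 59, 50, -0.95], [0, 101, 63, 60, -0.989], [0, 101, 63, 60, -0.989]]]'

```text
time_s: 6.03
eef_pos: [0.4355, 0.0394, 0.1124]
eef_rot: [-0.002, 0.067, 0.998, 0.0]
wrist_force: [-0.5, 0.3, -4.3]
opening: 0.507
grasp_force: 62.9
```

```bash
python3 - <<'E'
from h import *
go(436,39,30,172.5)
W=None
for n in('side','top','wrist'):
    c=calibration(n);p,d=camera(n);cv2.imwrite(f'pics/{n}2.png',p);W=cloud(n,d,c).reshape(-1,3)
    k=W[(np.hypot(W[:,0]-.436,W[:,1]-.039)<.1)]
    zs=k[k[:,2]>.05,2];print(n,len(zs))
    h,e=np.histogram(zs,np.arange(.05,.25,.005));print(dict(zip((e[:-1]*1000).round().astype(int).tolist(),h.tolist())))
    # extents along reader axis of front end, and side
    a=np.radians(-7.5);ux=np.array([np.cos(a),np.sin(a)]);uy=np.array([-ux[1],ux[0]])
    k=k[(k[:,2]>.09)&(k[:,2]<.145)]
    if len(k):
        s=(k[:,:2]-[.436,.039])@np.array([ux,uy]).T
        print(np.percentile(s,[0,1,99,100],axis=0).round(4))
E
```

```text
t 6.03 p [435.5  39.4 112.4] yaw 172.3 q6 -1.62 F [-0.5  0.3 -4.3] op 0.507 grip 62.9
shift [-0.9 -0.3 82.4] turn -0.004
side 7891
{50: 24, 55: 22, 60: 20, 65: 45, 70: 45, 75: 0, 80: 1, 85: 32, 90: 86, 95: 79, 100: 84, 105: 89, 110: 77, 115: 77, 120: 84, 125: 90, 130: 85, 135: 96, 140: 85, 145: 147, 150: 153, 155: 40, 160: 87, 165: 131, 170: 23, 175: 15, 180: 24, 185: 27, 190: 31, 195: 29, 200: 29, 205: 44, 210: 55, 215: 79, 220: 40, 225: 22, 230: 26, 235: 16, 240: 40}
[[-0.0591 -0.0391]
 [-0.0586 -0.0352]
 [ 0.0607  0.0106]
 [ 0.0615  0.0245]]
top 4108
{50: 0, 55: 0, 60: 0, 65: 6, 70: 3, 75: 0, 80: 0, 85: 1, 90: 3, 95: 3, 100: 2, 105: 1, 110: 3, 115: 9, 120: 3, 125: 7, 130: 2, 135: 5, 140: 10, 145: 81, 150: 99, 155: 5, 160: 19, 165: 41, 170: 4, 175: 3, 180: 3, 185: 6, 190: 3, 195: 1, 200: 0, 205: 6, 210: 9, 215: 9, 220: 1, 225: 0, 230: 0, 235: 0, 240: 0}
[[-0.0596 -0.0289]
 [-0.0596 -0.0278]
 [-0.0137  0.0194]
 [-0.0136  0.0205]]
wrist 73595
{50: 54, 55: 56, 60: 77, 65: 2523, 70: 376, 75: 0, 80: 0, 85: 7, 90: 63, 95: 73, 100: 53, 105: 60, 110: 103, 115: 111, 120: 195, 125: 305, 130: 425, 135: 416, 140: 504, 145: 2416, 150: 17527, 155: 733, 160: 1503, 165: 6081, 170: 4471, 175: 2180, 180: 2815, 185: 5106, 190: 6050, 195: 6204, 200: 6389, 205: 4702, 210: 2017, 215: 0, 220: 0, 225: 0, 230: 0, 235: 0, 240: 0}
[[-0.057  -0.0376]
 [-0.0569 -0.037 ]
 [-0.006   0.0328]
 [-0.0054  0.0334]]
```

View pics/side2.png

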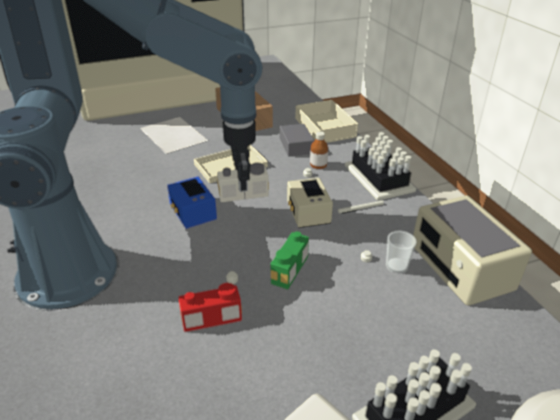

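View pics/wrist2.png

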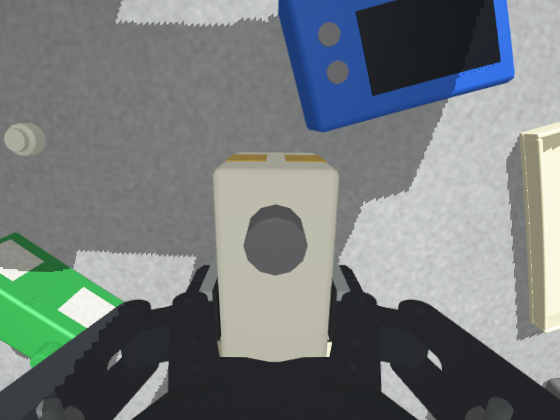

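Side view: cassette held level, with its caps at (228,172) and (257,172) in front of the reader at (308,200). Wrist view: the small cap is on the rear end at (275,240), so the large-cap end faces the reader.

```bash
python3 - <<'E'
from h import *
go(436,39,30,172.5)
n='side';c=calibration(n);p,d=camera(n);W=cloud(n,d,c).reshape(-1,3)
k=W[(np.hypot(W[:,0]-.606,W[:,1]-.0175)<.085)]
t=k[(k[:,2]>.064)&(k[:,2]<.08)];print('reader side cam',rect(t[:,:2]),np.median(t[:,2]))
a=np.radians(-7.5);ux=np.array([np.cos(a),np.sin(a)]);uy=np.array([-ux[1],ux[0]])
s=(k[:,:2]-[.5617,.0234])@np.array([ux,uy]).T
f=(k[:,2]>.012)&(k[:,2]<.06)&(s[:,0]<.02)&(abs(s[:,1])<.055)
print('face pts',f.sum(),np.percentile(s[f,0],[1,10,50,90]).round(4))
for y in np.arange(-.055,.05,.01):
    g=f&(s[:,1]>y)&(s[:,1]<y+.01);print(round(y,3),g.sum(),np.median(s[g,0]).round(4) if g.any() else '')
t=W[(np.hypot(W[:,0]-.436,W[:,1]-.039)<.09)];s=(t[:,:2]-[.436,.039])@np.array([ux,uy]).T
g=(t[:,2]>.092)&(t[:,2]<.14)&(s[:,1]<-.012)&(s[:,1]>-.027)
m=np.polyfit(t[g&(abs(s[:,0])>.02),0],t[g&(abs(s[:,0])>.02),1],1);print('cass side yaw',np.degrees(np.arctan(m[0])),np.percentile(s[g,0],[1,99]))
E
```

```text
t 6.18 p [437.4  37.6 114.6] yaw 172.09 q6 -1.62 F [-0.5 -1.1 -3.4] op 0.509 grip 62.9
shift [ 1.6  1.2 84.6] turn -0.007
reader side cam (array([607.2,  16.8]), array([124.4,  90.2]), 82.2) 0.07053480261496099
face pts 181 [-0.0065 -0.002   0.0013  0.0025]
-0.055 25 0.0017
-0.045 17 0.0014
-0.035 19 0.0011
-0.025 17 0.0009
-0.015 22 -0.0015
-0.005 13 0.0014
0.005 25 -0.0005
0.015 8 0.0018
0.025 11 0.0011
0.035 12 0.0018
0.045 12 0.002
cass side yaw -8.359712206029629 [-0.0562399   0.06299477]
```

```bash
python3 - <<'E'
from h import *
go(478,34.5,29.5,172.4)
E
```

```text
t 6.23 p [437.7  37.4 114.9] yaw 172.09 q6 -1.62 F [-0.1 -0.5 -2.9] op 0.508 grip 62.9
shift [-40.2   2.7  85.4] turn -0.005
```

move_arm --series '[[[0, -3, 0, 15, -0.005], [0, -8, 1, 30, -0.005], [0, -14, 1, 45, -0.005], [0, -20, 2, 58, -0.005], [0, -26, 2, 68, -0.005], [0, -31, 3, 76, -0.005], [0, -36, 3, 81, -0.005], [0, -40, 3, 85, -0.005], [0, -40, 3, 85, -0.005], [0, -40, 3, 85, -0.005]]]'

```text
time_s: 7.07
eef_pos: [0.4777, 0.0352, 0.0297]
eef_rot: [0.0, 0.066, 0.998, -0.0]
wrist_force: [0.1, -0.0, -2.9]
opening: 0.507
grasp_force: 63.1
```

```bash
python3 - <<'E'
from h import *
go(502.5,31.2,29.5,172.4)
n='side';c=calibration(n);p,d=camera(n);cv2.imwrite('pics/s3.png',cv2.resize(p[120:260,180:380],None,fx=4,fy=4))
E
```

```text
t 7.07 p [477.7  35.2  29.7] yaw 172.46 q6 -1.61 F [ 0.1 -0.  -2.9] op 0.507 grip 63.1
shift [-25.1  -0.7   0.2] turn 0.001
```

View pics/s3.png

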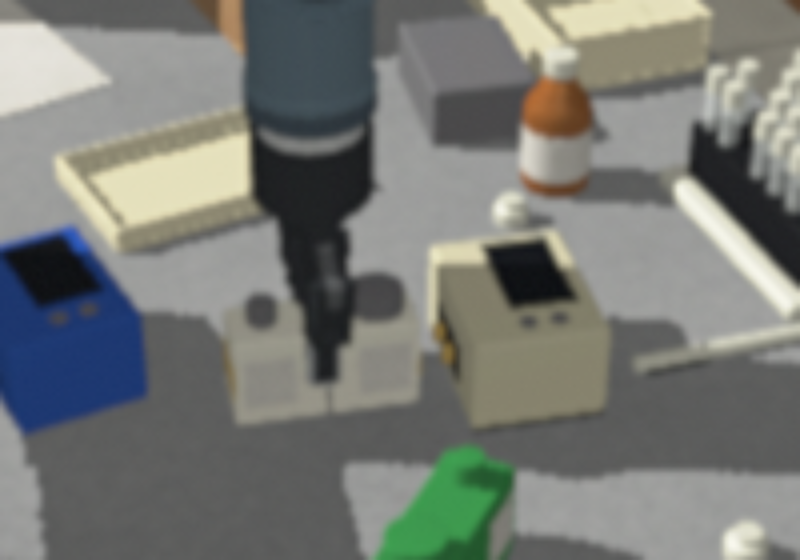

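The large cap (380,295) is towards the reader pins (445,340), with a gap of about 25 mm. I'll press slowly.

move_arm --series '[[[0, -5, -1, 0, 0], [0, -10, -1, 0, 0], [0, -14, -1, 0, 0], [0, -17, -1, 0, 0], [0, -19, -1, 0, 0], [0, -20, -1, 0, 0], [0, -21, -1, 0, 0], [0, -22, -1, 0, 0], [0, -22, -1, 0, 0], [0, -22, -1, 0, 0]]]'

```text
time_s: 7.95
eef_pos: [0.4984, 0.0319, 0.029]
eef_rot: [-0.001, 0.065, 0.998, 0.0]
wrist_force: [-3.9, -0.2, -2.3]
opening: 0.507
grasp_force: 63.2
```

move_arm --series '[[[0, -1, 0, 0, 0], [0, -2, 0, 0, 0], [0, -3, 0, 0, 0], [0, -4, 0, 0, 0], [0, -4, 0, 0, 0], [0, -4, 0, 0, 0], [0, -4, 0, 0, 0], [0, -4, 0, 0, 0], [0, -4, 0, 0, 0], [0, -4, 0, 0, 0]]]'

```text
time_s: 8.78
eef_pos: [0.5018, 0.0314, 0.0289]
eef_rot: [-0.001, 0.065, 0.998, 0.0]
wrist_force: [-6.9, 0.5, -0.7]
opening: 0.507
grasp_force: 63.6
```

move_arm --series '[[[0, -1, 0, 0, 0], [0, -1.5, 0, 0, 0], [0, -1.5, 0, 0, 0], [0, -1.5, 0, 0, 0], [0, -1.5, 0, 0, 0], [0, -1.5, 0, 0, 0], [0, -1.5, 0, 0, 0], [0, -1.5, 0, 0, 0], [0, -1.5, 0, 0, 0], [0, -1.5, 0, 0, 0]]]'

```text
time_s: 9.62
eef_pos: [0.5018, 0.0314, 0.0286]
eef_rot: [-0.003, 0.065, 0.998, 0.0]
wrist_force: [-11.4, 0.6, 2.9]
opening: 0.506
grasp_force: 64.0
```

```bash
python3 - <<'E'
from h import *
go(436,39,150,172.5)
o=ctrl.get_obs();print(o['torque'])
n='side';c=calibration(n);p,d=camera(n);cv2.imwrite('pics/s4.png',cv2.resize(p[120:260,180:380],None,fx=4,fy=4))
E
```

```text
t 9.62 p [501.8  31.4  28.6] yaw 172.53 q6 -1.61 F [-11.4   0.6   2.9] op 0.506 grip 64.0
shift [  66.9   -1.1 -121. ] turn 0.001
[0.03389932 1.52112312 0.0534778 ]
```

View pics/s4.png

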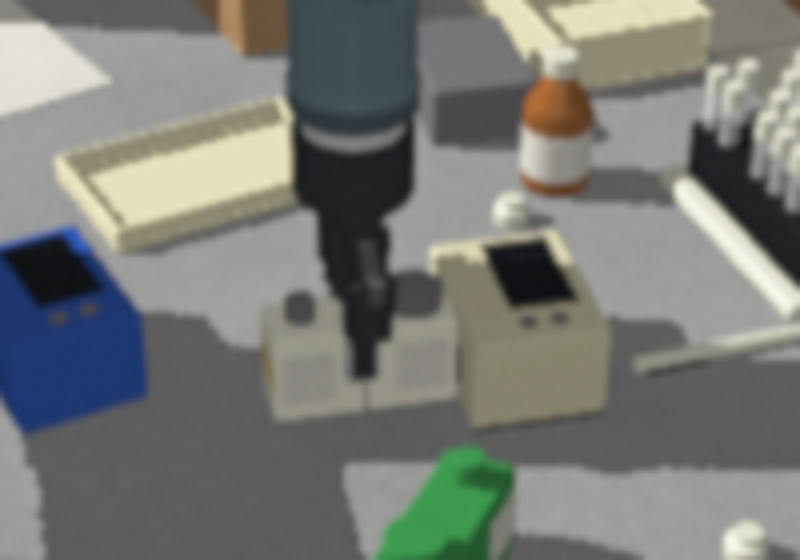

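Cassette is flush on the reader: end at (458,350), TCP stopped, 11 N. Next, back off, lift and turn round.

move_arm --series '[[[0, 5, 0, 0, 0], [0, 15, 0, 0, 0], [0, 27, 0, -5, 0], [0, 40, 0, -20, 0], [0, 52, 0, -40, 0], [0, 62, 0, -60, 0], [0, 68, 0, -78, 0.05], [0, 68, 0, -90, 0.15], [0, 68, 0, -95, 0.26], [0, 68, 0, -95, 0.38]]]'

```text
time_s: 10.5
eef_pos: [0.4393, 0.0395, 0.1268]
eef_rot: [0.004, 0.255, 0.967, 0.0]
wrist_force: [-0.5, -0.6, -3.4]
opening: 0.51
grasp_force: 62.9
```

move_arm --series '[[[0, 0, 0, 0, 0.12], [0, 0, 0, 0, 0.24], [0, 0, 0, 0, 0.36], [0, 0, 0, 0, 0.48], [0, 0, 0, 0, 0.6], [0, 0, 0, 0, 0.72], [0, 0, 0, 0, 0.84], [0, 0, 0, 0, 0.96], [0, 0, 0, 0, 1.08], [0, 0, 0, 0, 1.2]]]'

```text
time_s: 11.33
eef_pos: [0.438, 0.0397, 0.1249]
eef_rot: [0.001, 0.757, 0.654, 0.001]
wrist_force: [0.8, 1.1, -3.0]
opening: 0.509
grasp_force: 62.9
```

move_arm --series '[[[0, 0, 0, 0, 0.12], [0, 0, 0, 0, 0.24], [0, 0, 0, 0, 0.36], [0, 0, 0, 0, 0.48], [0, 0, 0, 0, 0.6], [0, 0, 0, 0, 0.72], [0, 0, 0, 0, 0.84], [0, 0, 0, 0, 0.96], [0, 0, 0, 0, 1.08], [0, 0, 0, 0, 1.2]]]'

```text
time_s: 12.17
eef_pos: [0.438, 0.0397, 0.1249]
eef_rot: [0.0, 0.994, 0.112, 0.002]
wrist_force: [0.5, -0.3, -3.8]
opening: 0.507
grasp_force: 62.9
```

```bash
python3 - <<'E'
from h import *
go(476,34.6,29.5,-7.5)
E
```

```text
t 12.17 p [438.   39.7 124.9] yaw 12.87 q6 1.17 F [ 0.5 -0.3 -3.8] op 0.507 grip 62.9
shift [35.6 13.3 95.5] turn 0.356
```

move_arm --series '[[[0, 4, 1, 0, 0.1], [0, 8, 3, 10, 0.2], [0, 12, 5, 20, 0.3], [0, 16, 7, 35, 0.356], [0, 20, 9, 50, 0.356], [0, 25, 11, 62, 0.356], [0, 30, 13, 74, 0.356], [0, 35, 13, 80, 0.356], [0, 35, 13, 82, 0.356], [0, 35, 13, 82, 0.356]]]'

```text
time_s: 13.0
eef_pos: [0.4744, 0.0353, 0.0423]
eef_rot: [0.0, 0.998, -0.063, 0.0]
wrist_force: [0.6, 0.6, -3.2]
opening: 0.511
grasp_force: 63.0
```

```bash
python3 - <<'E'
from h import *
go(476,34.6,29.5,-7.5)
n='side';c=calibration(n);p,d=camera(n);W=cloud(n,d,c).reshape(-1,3)
o=np.array(ctrl.get_obs()['eef_pos'])
a=np.radians(-7.5);ux=np.array([np.cos(a),np.sin(a)]);uy=np.array([-ux[1],ux[0]])
s=(W[:,:2]-o[:2])@np.array([ux,uy]).T;z=W[:,2]-o[2]
g=(abs(s[:,0])<.075)&(s[:,1]<-.012)&(s[:,1]>-.027)&(z>-.019)&(z<.03)
print(g.sum(),np.percentile(s[g,0],[1,99]))
for lo,hi in((-.055,-.025),(.025,.055)):
    t=(s[:,0]>lo)&(s[:,0]<hi)&(abs(s[:,1])<.02)&(z>.03)&(z<.047);print('top above TCP',t.sum(),np.median(z[t]))
    b=(s[:,0]>lo)&(s[:,0]<hi)&(s[:,1]<-.015)&(s[:,1]>-.026);print('bottom',np.percentile(z[b&(W[:,2]>.008)],1))
E
```

```text
t 13.0 p [474.4  35.3  42.3] yaw -7.17 q6 1.52 F [ 0.6  0.6 -3.2] op 0.511 grip 63.0
shift [ 1.7  0.5 12.8] turn 0.006
670 [-0.06537026  0.0529888 ]
top above TCP 59 0.039886699572632356
bottom -0.024173117227755354
top above TCP 80 0.037347087296211445
bottom -0.02385128418588744
```

move_arm --series '[[[0, 1, 0, 4, 0.005], [0, 3, 0, 9, 0.005], [0, 6, 0, 13, 0.005], [0, 10, 0, 13, 0.005], [0, 15, 0, 13, 0.005], [0, 20, 0, 13, 0.005], [0, 24, 0, 13, 0.005], [0, 27, 0, 13, 0.005], [0, 30, 0, 13, 0.005], [0, 31, 0, 13, 0.005]]]'

```text
time_s: 13.88
eef_pos: [0.5046, 0.0314, 0.0292]
eef_rot: [-0.0, 0.998, -0.065, -0.001]
wrist_force: [-2.3, 0.2, -1.7]
opening: 0.507
grasp_force: 63.1
```

```bash
python3 - <<'E'
from h import *
go(509.5,30.5,29.5,-7.5)
E
```

```text
t 13.88 p [504.6  31.4  29.2] yaw -7.46 q6 1.53 F [-2.3  0.2 -1.7] op 0.507 grip 63.1
shift [ 4.9  0.2 -0.3] turn 0.001
```

move_arm --series '[[[0, 1, 0, 0, 0], [0, 2, 0, 0, 0], [0, 3, 0, 0, 0], [0, 4, 0, 0, 0], [0, 5, 0, 0, 0], [0, 5, 0, 0, 0], [0, 5, 0, 0, 0], [0, 5, 0, 0, 0], [0, 5, 0, 0, 0], [0, 5, 0, 0, 0]]]'

```text
time_s: 14.72
eef_pos: [0.5089, 0.0308, 0.029]
eef_rot: [-0.0, 0.998, -0.065, -0.001]
wrist_force: [-6.0, -0.3, -1.0]
opening: 0.508
grasp_force: 63.2
```

move_arm --series '[[[0, 1, 0, 0, 0], [0, 1.5, 0, 0, 0], [0, 1.5, 0, 0, 0], [0, 1.5, 0, 0, 0], [0, 1.5, 0, 0, 0], [0, 1.5, 0, 0, 0], [0, 1.5, 0, 0, 0], [0, 1.5, 0, 0, 0], [0, 1.5, 0, 0, 0], [0, 1.5, 0, 0, 0]]]'

```text
time_s: 15.55
eef_pos: [0.5092, 0.0309, 0.0287]
eef_rot: [-0.0, 0.998, -0.065, -0.002]
wrist_force: [-10.3, 0.3, 0.5]
opening: 0.512
grasp_force: 63.8
```

move_arm --series '[[[0, -5, 0, 0, 0], [0, -15, 0, 0, 0], [0, -27, 0, -5, 0], [0, -40, 0, -20, 0], [0, -50, 0, -40, 0], [0, -55, 0, -60, 0], [0, -55, 10, -80, 0], [0, -55, 20, -100, 0], [0, -55, 10, -120, 0], [0, -55, -10, -130, 0]]]'

```text
time_s: 16.38
eef_pos: [0.4602, 0.0459, 0.1625]
eef_rot: [0.001, 0.998, -0.067, 0.004]
wrist_force: [1.7, -0.1, -3.4]
opening: 0.511
grasp_force: 63.2
```

```bash
python3 - <<'E'
from h import *
go(488,320,150,8.7)
E
```

```text
t 16.38 p [460.2  45.9 162.5] yaw -7.63 q6 1.55 F [ 1.7 -0.1 -3.4] op 0.511 grip 63.2
shift [  -8.9 -275.4   12.2] turn -0.285
```

move_arm --series '[[[0, -1, -30, 0, -0.03], [0, -2, -60, 0, -0.06], [0, -3, -95, 0, -0.09], [0, -4, -130, 0, -0.12], [0, -5, -165, 0, -0.16], [0, -6, -200, 0, -0.2], [0, -7, -235, 0, -0.24], [0, -8, -260, 0, -0.285], [0, -9, -275, 10, -0.285], [0, -9, -275, 20, -0.285]]]'

```text
time_s: 17.22
eef_pos: [0.4857, 0.325, 0.1402]
eef_rot: [-0.001, 0.997, 0.079, 0.002]
wrist_force: [-0.1, -0.9, -3.8]
opening: 0.511
grasp_force: 63.3
```

```bash
python3 - <<'E'
from h import *
go(488,320,30,8.7)
p,d=camera('side');cv2.imwrite('pics/s5.png',cv2.resize(p[80:260,150:350],None,fx=3,fy=3))
E
```

```text
t 17.22 p [485.7 325.  140.2] yaw 9.05 q6 1.8 F [-0.1 -0.9 -3.8] op 0.511 grip 63.3
shift [  0.9   5.6 110.2] turn 0.006
```

View pics/s5.png

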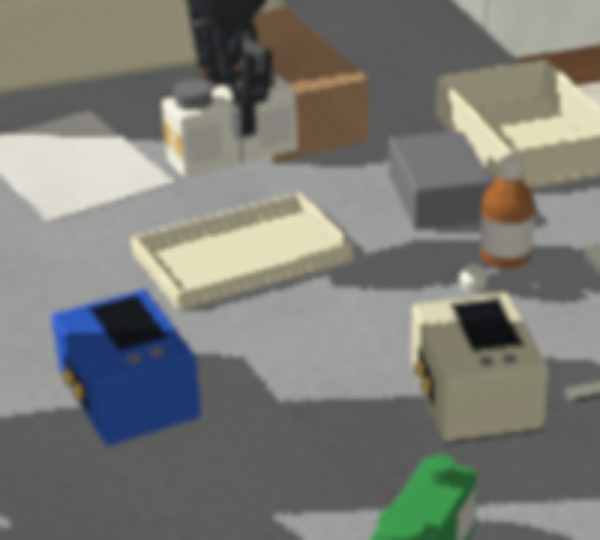

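The cassette hangs above the tray (240,250) and the reader pins at (422,380) stand out again. Next, descend.

move_arm --series '[[[0, 1, 2, 20, 0.005], [0, 1, 4, 45, 0.005], [0, 1, 4, 65, 0.005], [0, 1, 4, 80, 0.005], [0, 1, 4, 92, 0.005], [0, 1, 4, 100, 0.005], [0, 1, 4, 104, 0.005], [0, 1, 4, 106, 0.005], [0, 1, 4, 106, 0.005], [0, 1, 4, 106, 0.005]]]'

```text
time_s: 18.1
eef_pos: [0.4872, 0.3179, 0.0342]
eef_rot: [-0.0, 0.997, 0.075, 0.001]
wrist_force: [-0.7, 0.1, -3.0]
opening: 0.507
grasp_force: 63.3
```

move_arm --series '[[[0, 0, 0, 1, 0], [0, 0, 0, 2, 0], [0, 0, 0, 2.5, 0], [0, 0, 0, 3, 0], [0, 0, 0, 3, 0], [0, 0, 0, 3, 0], [0, 0, 0, 3, 0], [0, 0, 0, 3, 0], [0, 0, 0, 3, 0], [0, 0, 0, 3, 0]]]'

```text
time_s: 18.93
eef_pos: [0.4865, 0.3177, 0.0305]
eef_rot: [-0.0, 0.997, 0.075, 0.0]
wrist_force: [-1.6, 0.1, -0.6]
opening: 0.507
grasp_force: 63.3
```

Contact is starting. One more millimetre, then open.

move_arm --series '[[[0, 0, 0, 0.5, 0], [0, 0, 0, 1, 0], [0, 0, 0, 1, 0], [0, 0, 0, 1, 0], [0, 0, 0, 1, 0], [0.75, 0, 0, 1, 0], [0.75, 0, 0, 1, 0], [0.75, 0, 0, 1, 0], [0.75, 0, 0, 1, 0], [0.75, 0, 0, 1, 0]]]'

```text
time_s: 19.77
eef_pos: [0.4865, 0.3176, 0.0292]
eef_rot: [0.0, 0.997, 0.075, 0.0]
wrist_force: [-0.4, 0.8, -0.5]
opening: 0.753
grasp_force: 0.0
```

move_arm --series '[[[0.75, 0, 0, 0, 0], [0.75, 0, 0, -3, 0], [0.75, 0, 0, -10, 0], [0.75, 0, 0, -25, 0], [0.75, 0, 0, -45, 0], [0.75, 0, 0, -75, 0], [0.75, 0, 0, -110, 0], [0.75, 0, 0, -140, 0], [0.75, 0, 0, -150, 0], [0.75, 0, 0, -150, 0]]]'

```text
time_s: 20.6
eef_pos: [0.4887, 0.3186, 0.1838]
eef_rot: [-0.001, 0.997, 0.075, 0.004]
wrist_force: [0.5, 0.8, 1.1]
opening: 0.752
grasp_force: 0.0
```

```bash
python3 - <<'E'
from h import *
go(488,320,180,8.7)
p,d=camera('side');cv2.imwrite('pics/s6.png',cv2.resize(p[80:260,150:350],None,fx=3,fy=3))
W=cloud('side',d).reshape(-1,3);w=W[np.hypot(W[:,0]-.483,W[:,1]-.32)<.12]
for lo,hi in((.060,.074),(.077,.095),(.012,.026)):
    k=w[(w[:,2]>lo)&(w[:,2]<hi)];print(rect(k[:,:2]),np.median(k[:,2]))
E
```

```text
t 20.6 p [488.7 318.6 183.8] yaw 8.59 q6 1.8 F [0.5 0.8 1.1] op 0.752 grip 0.0
shift [-0.5 -1.5  3.8] turn -0.002
(array([480.2, 316.2]), array([123.1,  52.1]), 8.5) 0.06741242308248922
(array([476.8, 318.7]), array([103.6,  39.8]), 13.1) 0.08369006712033691
(array([482.4, 319.2]), array([192.2, 126.9]), 8.4) 0.017711028349640896
```

View pics/s6.png

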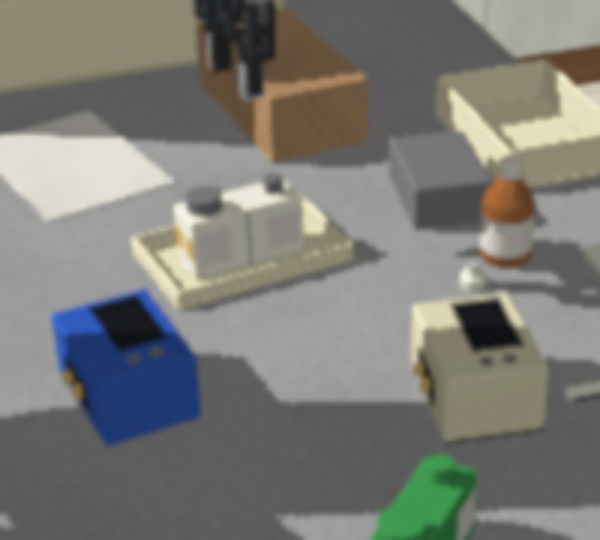

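The cassette stands upright in the middle of the tray (240,235): top at 67.5 mm, gripper clear, pins out.

```bash
python3 -c "
from bench import order
print(order.hand_in())"
```

```text
the job is handed in; nothing more can be done
None
```

The job is handed in (no verdict came back): both cassette ends were pressed to a hard stop against the reader and held there, large-cap end first, and the cassette was released upright in the middle of the shallow cream tray.

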